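# Fit a clear terminal shield behind its sprung retaining lip and hold it home

## Robot

A 6-joint arm with a two-finger parallel gripper is mounted at the origin on a cart in front of the work surface, level with it; the furniture and walls round the work are solid. World frame = base frame: x ahead of the robot, y to its left, z up, the work surface at z = 0. Lengths are in m, angles in rad, forces in N, time in s.
With the tool pointing down it reaches from about 0.275 to 0.975 m from the base axis. Payload 8.4 kg.
Tool frame: the origin (TCP) lies midway between the tips of the shut fingers; the grasp point (between the pads) lies 19 mm behind it (grip_depth is the distance from the TCP to the grasp point, in m); z points along the fingers, y is the line along which they close (so a half turn about z gives the same grasp; the last joint's range is limited). The gripper opens to 92 mm and grips with 3 to 60 N. Pads are 20 mm wide; open, the fingers measure 128 mm over their backs; the gripper's body (75 mm by 189 mm) begins 69 mm behind the grasp point.
Start: joints at [-1.198, 0.353, 1.633, -0, 1.155, -0.002], TCP at [0.229, -0.582, 0.215] pointing down, gripper open.
Joint ranges: [-2.63, 2.63], [-0.92, 2.1], [0.06, 2.66], [-1.3, 4.44], [0, 2.69], [-3.02, 3.02]. Speed limits (rad/s): [2.22, 2.22, 2.79, 3.14, 3.14, 3.14].

## Interface

Orientations are given as a rotation vector (axis times angle).
In Python, from station import * gives the robot as it stands. Calls block until the motion is done:
- move_pose(position, orientation): joint-space move of the TCP to a pose.
- move_l(position, attitude=None, speed=0.15, guard=None): straight line of the TCP; attitude=None keeps the orientation; speed is the mean speed in m/s. With guard (N) it stops when the force on the tool has changed by that much, and returns True; else False.
- movej(angles): joint-space move.
- move_gripper(opening, squeeze=None): finger opening in m; squeeze is the grip in N (None keeps the last); returns when the fingers have stopped.
- hold(seconds).
- ik(position, orientation): joint angles nearest the present ones, or None.
- camera(name): name is "side" or "top"; returns the picture (480x640x3 uint8, red, green, blue); there is no depth.
- get_calibration(name): a dict with "vertical_fov" (degrees; the focal length in pixels is half the picture's height over the tangent of half this angle, whatever the lens; pixels are square), "cx", "cy" (the principal point, pixels), "dist" ([k1, k2, p1, p2, k3] as OpenCV has them; the pictures are not rectified), "R" (3x3) and "t" (3): a world point X has camera coordinates R X + t. Camera axes: x right, y down, z forward; pixel columns grow to the right and rows downward; lengths in m; the calibration is good to about 2 mm. A picture is of the moment at which its call begins. get_calibration takes no time and is no camera call.
A pose or a line that the arm cannot do raises MotionError and nothing moves.
- sign_off(): hands the job in; it is judged then, once.
Readings, each from a call of its own:
- get_time(): time.
- get_q(): joint angles.
- get_qvel(): joint speeds.
- get_joint_efforts(): joint torques, N m.
- get_position(): TCP position.
- get_ee_rot(): TCP orientation.
- get_ft_force(): force on the tool from outside, world axes, zero at the start.
- get_ft_torque(): the same for the moment, N m.
- get_opening(): finger opening in m.
- get_grasp_force(): force on a finger pad.
Only numpy, scipy, OpenCV 4.12 (cv2) and the standard library are available. Lean on these libraries where they do the work, as an engineer would, in place of code of your own. Each camera call takes 0.05 s, during which the arm holds its last target. There are 200 camera calls.

## Task

Fit the clear terminal shield that lies on the small carton onto the terminal chassis: pick it up by its grey frame only, without touching the clear window, slide its bare tongue under the lip of the grey flange bracket and push it fully home against the sprung bar behind the lip, flat on the two brass standoffs, so that its two screw holes stand over them. The spring would push it out again and a colleague is about to drive the screws, so finish while still holding the shield by its frame, pressed home; do not let go. Leave the multimeter, the screwdriver and the tape measure where they are.

Things in the scene. Friction and masses are not known exactly. Their poses are not given: they have to be found in the camera images.
- shield: Flat terminal shield, about 100 g: grey plastic frame 100 (x) x 62 (y) x 8 mm on three sides (side rails 7 mm wide, near bar 16 mm) round a clear window. Origin: centre of the frame's underside; x points from the near bar to the tongue, z up. Lies level on the carton, sides overhanging 6 mm. Grip across the 62 mm on the rails' outsides, 40 N or more (moderate friction).
- window: Clear window and tongue of the shield, 5 mm thick, flush with the frame's underside and 3 mm below its top; same origin and axes as the shield. Its bare tongue, 46 mm wide with cut corners, stands out 15 mm beyond the far ends (shoulders) of the side rails, x = 50 to 65 mm. The robot must not touch it.
- tongue_tip (a point): Middle of the tongue's far edge, on the underside: 65 mm along x from the shield's origin.
- hole_left (a point): Left screw hole of the shield (in the near bar), at the underside: x = -42, y = +22 mm from its origin.
- hole_right (a point): Right screw hole of the shield, at the underside: x = -42, y = -22 mm from its origin.
- chassis: Terminal chassis: metal pan 190 x 140 mm fixed to the worktop, side edges 14 mm high, near edge 36 mm with two cable glands; in it terminal strips (18 mm high), two brass bars, two brass standoffs and, at the far end, the grey flange bracket (61 mm high, 82 wide). Origin: centre of the underside; x points to the flange. Shield at home: origin at x = 5, y = 0, z = 40 mm here, axes parallel.
- flange_mouth (a point): Middle of the slot's floor under the lip, at the flange's front plane: x = 55, y = 0, z = 40 mm from the chassis origin; same axes, x goes in. Slot 50 mm wide between two cheeks, 7.5 mm high, mouth flared above and below. The sprung bar stands 9 mm inside. Home: the shield's shoulders butt against the cheeks at this plane, tongue tip 15 mm inside.
- standoff_left (a point): Top of the left brass standoff, 10 mm thick, 40 mm above the worktop: x = -37, y = +22 mm from the chassis origin.
- standoff_right (a point): Top of the right brass standoff: x = -37, y = -22 mm from the chassis origin, 40 mm above the worktop.
- retainer_bar (a joint): Sprung rubber-faced bar behind the lip: 0 = at rest, grows as the tongue pushes it in (m), 0.006 with the shield home. Resists with about 2.4 N at first touch and 6 N at home; then the shoulders meet the cheeks and the resistance rises steeply. It pushes the shield out again when let go.
- carton: Small carton 50 x 110 x 32 mm, loose, about 0.5 kg, lying flat on the worktop; origin at the centre of its underside, long side along its y. The shield lies on its top, 32 mm above the worktop, lengthways.
- multimeter: Yellow and black multimeter lying on its back, 155 x 78 x 46 mm, a bystander; origin at the centre of its underside.
- driver_red: Red screwdriver, 210 mm long, 28 mm thick, a bystander; origin at the centre of its underside, long along its y.
- tape_measure: Yellow tape measure standing on edge, 34 x 80 x 62 mm, a bystander; origin at the centre of its underside.
Mind the look-alikes: they are no part of the job. What is shaped like the shield but black is not meant.

How it is judged:
By the outcome, as a careful person would: the job done as asked, in the order asked, and still so for the second after the job is handed in, while the arm keeps its last pose, push and grip.
It also fails if it takes over 38 s, if anything falls off the work surface, if the arm or the gripper's body presses on something with over 40 N, if the wrist force passes 120 N, or if a joint passes its speed limit or range.

## Working session

There is one attempt and no reset: what is moved stays moved. The work goes in short steps, each a Python script; the robot and the scene stay as the last script left them, time stands still between calls to the robot, and variables do not carry over. Pictures are saved under pics/ and viewed, at most 10 in all, crops included, and the job is handed in when it is done.

```bash
mkdir -p pics; python3 - <<'E'
from station import *
import cv2
for n in("side","top"):
    cv2.imwrite(f"pics/{n}0.png",camera(n)[:,:,::-1]); c=get_calibration(n); print(n,c)
print(get_time(),get_ee_rot())
E
```

```text
side {'vertical_fov': 48.13985544872016, 'cx': 311.95305114848884, 'cy': 241.74721658884775, 'dist': array([-0.08289279,  0.        ,  0.        ,  0.        ,  0.        ]), 'R': array([[ 0.99983793,  0.01457247,  0.01057109],
       [ 0.01702897, -0.57501997, -0.81796213],
       [-0.00584114,  0.81800958, -0.57517494]]), 't': array([-0.55694124,  0.01034964,  1.22142836])}
top {'vertical_fov': 48.82543428418425, 'cx': 319.0518898932994, 'cy': 238.6851581426405, 'dist': array([-0.03781056,  0.        ,  0.        ,  0.        ,  0.        ]), 'R': array([[ 0.00847904, -0.99993158,  0.00805853],
       [-0.98991071, -0.00953339, -0.14137153],
       [ 0.14143868, -0.00677853, -0.98992381]]), 't': array([-0.05123746,  0.55121106,  1.12556835])}
0.1 [-3.08535694e+00 -5.85045402e-01  3.84292101e-04]
```

View pics/top0.png

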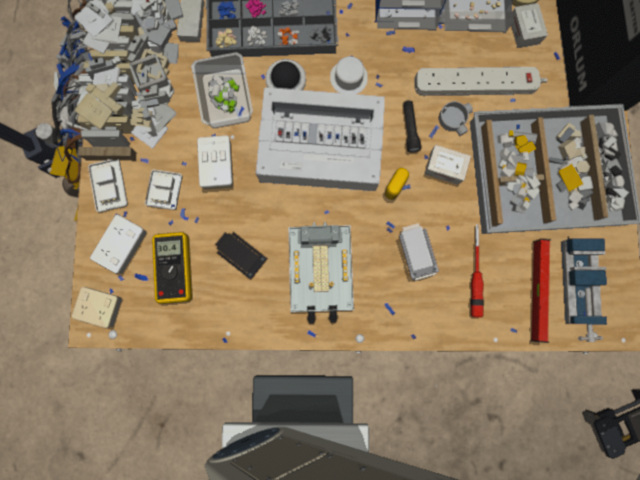

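View pics/side0.png

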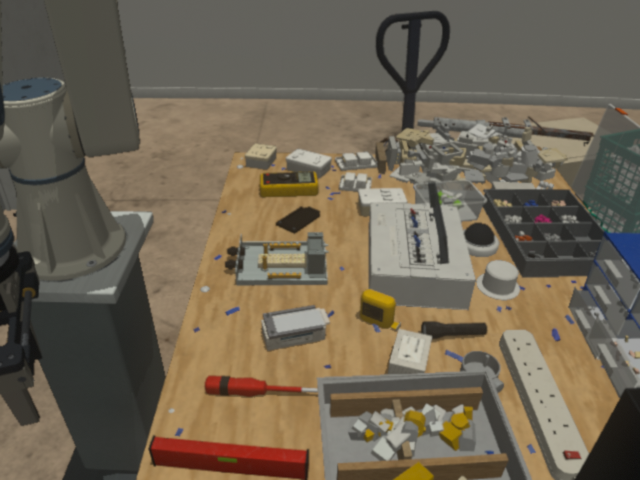

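The real shield is at top (419,251) / side (296,325), grey with a light window on a carton. The look-alikes are the black plate at top (241,254) / side (298,219) and the white socket plates at top (215,162) and (117,243). I choose the grey one and check it in a close crop.

```bash
python3 - <<'E'
import cv2,numpy as np
t=cv2.imread("pics/top0.png");s=cv2.imread("pics/side0.png")
r=lambda im,x,y,w,h,k:cv2.resize(im[y:y+h,x:x+w],None,fx=k,fy=k,interpolation=cv2.INTER_CUBIC)
a=np.vstack([np.hstack([r(t,385,215,65,75,4.0),r(s,250,295,90,60,5)[:300,:] if 0 else cv2.resize(s[295:355,250:340],(450,300),interpolation=cv2.INTER_CUBIC)][0:2])])
b=np.hstack([cv2.resize(t[220:325,280:365],(243,300),interpolation=cv2.INTER_CUBIC),cv2.resize(s[225:290,220:335],(467,300)[0:2],interpolation=cv2.INTER_CUBIC)])
W=max(a.shape[1],b.shape[1]); p=lambda i:cv2.copyMakeBorder(i,0,0,0,W-i.shape[1],cv2.BORDER_CONSTANT)
o=np.vstack([p(a),p(b)]);cv2.imwrite("pics/crop.png",o);print(o.shape)
E
```

```text
(600, 710, 3)
```

View pics/crop.png

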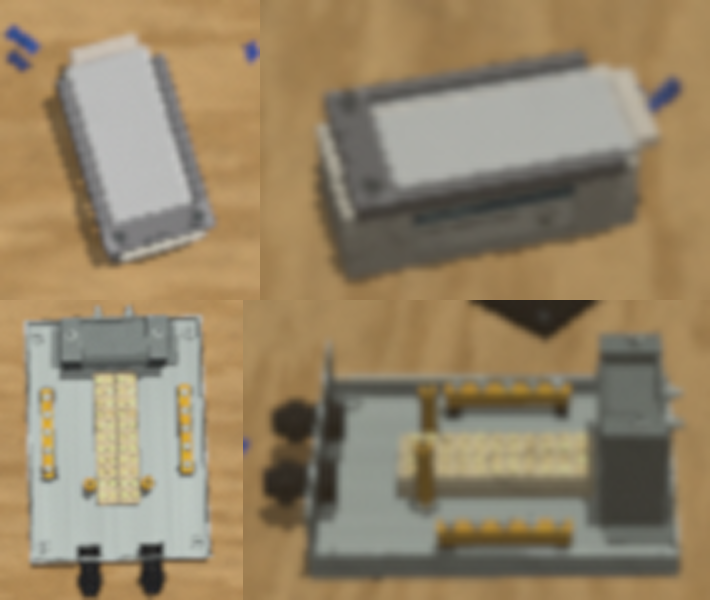

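The crop confirms it: a grey frame with a clear window, the pale tongue pointing away from the robot at top ≈(411,227), and screw holes at top ≈(415,274) and (434,269). The standoffs are at top ≈(311.5,284.7) and (331.4,284), and the flange is at the far end of the pan. Next I measure with masks.

```bash
cat > h.py <<'E'
import cv2,numpy as np
from station import get_calibration
C={n:get_calibration(n) for n in("side","top")}
def K(c):
    f=240/np.tan(np.radians(c["vertical_fov"]/2)); return np.array([[f,0,c["cx"]],[0,f,c["cy"]],[0,0,1.]])
def ray(n,p):
    c=C[n];u=cv2.undistortPoints(np.array(p,float).reshape(-1,1,2),K(c),c["dist"]).reshape(-1,2)
    d=np.c_[u,np.ones(len(u))]@c["R"]; return -c["R"].T@c["t"],d/np.linalg.norm(d,axis=1)[:,None]
def plane(n,p,z):
    o,d=ray(n,p); return o+d*((z-o[2])/d[:,2])[:,None]
def tri(pt,ps):
    out=[]
    for a,b in zip(np.reshape(pt,(-1,2)),np.reshape(ps,(-1,2))):
        A=np.zeros((3,3));B=np.zeros(3);L=[]
        for n,p in(("top",a),("side",b)):
            o,d=ray(n,p);d=d[0];M=np.eye(3)-np.outer(d,d);A+=M;B+=M@o;L.append((o,M))
        X=np.linalg.solve(A,B);out.append(np.r_[X,sum(np.linalg.norm(M@(X-o)) for o,M in L)*1e3])
    return np.array(out)
def proj(n,X):
    c=C[n];return cv2.projectPoints(np.array(X,float).reshape(-1,1,3),cv2.Rodrigues(c["R"])[0],c["t"],K(c),c["dist"])[0].reshape(-1,2)
def blobs(n,im,box,lo,hi,amin,k=4):
    "contours of an HSV mask in the box, full-picture pixels"
    x,y,w,h=box;b=cv2.resize(im[y:y+h,x:x+w],None,fx=k,fy=k,interpolation=cv2.INTER_CUBIC)
    m=cv2.inRange(cv2.cvtColor(b,cv2.COLOR_BGR2HSV),lo,hi)
    cs=cv2.findContours(m,cv2.RETR_EXTERNAL,cv2.CHAIN_APPROX_NONE)[0]
    return [((c.reshape(-1,2)+.5)/k-.5+[x,y]).astype(np.float32) for c in sorted(cs,key=cv2.contourArea)[::-1] if cv2.contourArea(c)>amin*k*k],m
E
python3 - <<'E'
from h import *
np.set_printoptions(precision=4,suppress=True)
T=cv2.imread("pics/top0.png");S=cv2.imread("pics/side0.png")
hs=lambda im,p:cv2.cvtColor(im,cv2.COLOR_BGR2HSV)[p[1],p[0]]
print("win",hs(T,(417,248)),hs(S,(305,322)),"rail",hs(T,(405,250)),hs(T,(424,270)),hs(S,(266,325)),"wood",hs(T,(455,240)),"pan",hs(T,(300,300)),"tongue",hs(T,(411,228)))
print("-- rough: holes", tri([[415.2,273.8],[434.2,268.8]],[[250+375/5-52,295+185/5],[250+348/5-52,295+100/5]]))
print("standoffs",tri([[311.5,284.7],[331.4,284]],[[265.6,244.9],[264.8,256.4]]))
M=[]
for im,box,n in((T,(385,215,65,75),"top"),(S,(250,295,90,60),"side")):
    for nm,lo,hi in(("window",(0,0,155),(179,40,255)),("frame",(0,0,60),(179,60,152))):
        cs,m=blobs(n,im,box,lo,hi,60)
        M.append(cv2.resize(m,(380,280)))
        for c in cs[:1]:
            r=cv2.minAreaRect(c);print(n,nm,cv2.contourArea(c),np.array(r[0]),r[1:],"\n",cv2.boxPoints(r))
cs,m=blobs("top",T,(275,215,90,110),(0,0,90),(179,60,255),500)
c=cs[0];r=cv2.minAreaRect(c);print("pan",r,"\n",plane("top",cv2.boxPoints(r),.014))
M[3:3]=[];o=np.vstack([np.hstack(M[:2]),np.hstack(M[2:4])]);cv2.imwrite("pics/mask.png",o)
E
```

```text
win [ 60   1 188] [ 36   7 174] rail [120   2 122] [  0   0 125] [17 24 94] wood [ 17 130 171] pan [ 70  12 192] tongue [ 16  23 191]
-- rough: holes [[ 0.4835 -0.2639  0.0012  9.0676]
 [ 0.4837 -0.2922  0.0715  1.6814]]
standoffs [[ 0.4532 -0.0302  0.0346  5.1651]
 [ 0.4551 -0.0737  0.0356  5.3484]]
top window 865.5625 [416.4528 246.8405] ((44.52241516113281, 21.190841674804688), 74.1808090209961) 
 [[400.1902 228.3107]
 [420.5785 222.5341]
 [432.7154 265.3703]
 [412.3271 271.1469]]
top frame 483.65625 [418.385  252.8201] ((51.040000915527344, 28.6300048828125), 73.73979187011719) 
 [[397.497  232.329 ]
 [424.9818 224.3127]
 [439.273  273.3111]
 [411.7882 281.3275]]
side window 809.0625 [300.3708 319.3346] ((16.651470184326172, 53.995243072509766), 80.47533416748047) 
 [[272.3676 315.5909]
 [325.6185 306.6562]
 [328.3739 323.0782]
 [275.123  332.0129]]
side frame 1311.3125 [295.251 325.943] ((36.671512603759766, 66.5453872680664), 79.69515228271484) 
 [[259.235 313.855]
 [324.707 301.951]
 [331.267 338.031]
 [265.795 349.935]]
pan ((320.2884826660156, 266.5296325683594), (89.73588562011719, 63.53981399536133), 87.90984344482422) 
 [[ 0.5907  0.0266  0.014 ]
 [ 0.5975 -0.117   0.014 ]
 [ 0.3962 -0.1244  0.014 ]
 [ 0.3899  0.016   0.014 ]]
```

View pics/mask.png

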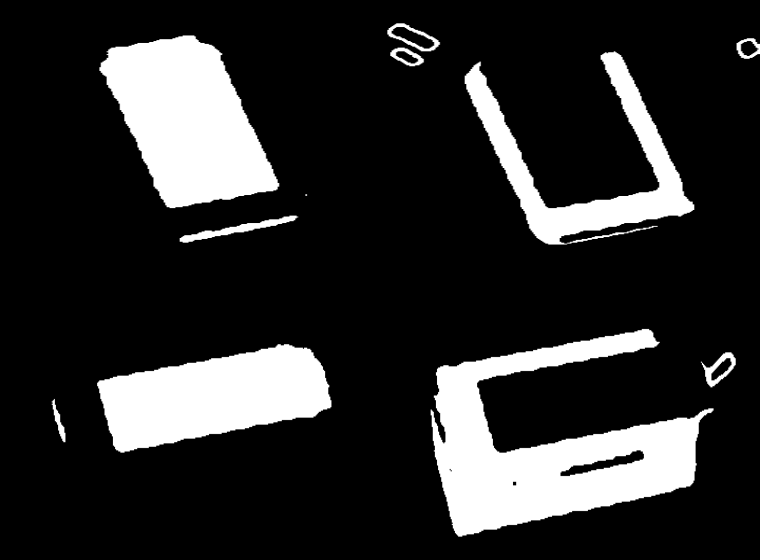

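The window mask (upper left) is a clean quad with the tongue end at the top, and the frame mask is a U around it; the side-view window quad is at (272–328, 306–332). I refine these in metric space and triangulate the corners for height.

```bash
cat > meas.py <<'E'
from h import *
np.set_printoptions(precision=4,suppress=True)
def rect(n,c,z):
    P=plane(n,c,z)[:,:2]*1000;r=cv2.minAreaRect(P.astype(np.float32));return r,cv2.boxPoints(r)/1000
def chassis(T,S):
    c=blobs("top",T,(275,215,90,110),(0,0,90),(179,60,255),500)[0][0];P=plane("top",c,.014)
    P=P[(P[:,0]>.43)&(P[:,0]<.55)];e=[]
    for s in(P[:,1]>-.05,P[:,1]<-.05):
        v=cv2.fitLine(P[s][:,:2].astype(np.float32),cv2.DIST_HUBER,0,.001,.001).ravel();k=v[1]/v[0];e.append((k,v[3]+k*(.5-v[2])))
    print("pan edges slope,y@x=.5",np.array(e),"width",e[0][1]-e[1][1])
E
python3 - <<'E'
from meas import *
T=cv2.imread("pics/top0.png");S=cv2.imread("pics/side0.png")
chassis(T,S)
w=blobs("top",T,(385,215,65,75),(0,0,155),(179,40,255),60)[0][0];ws=blobs("side",S,(250,295,90,60),(0,0,155),(179,40,255),60)[0][0]
print("shield top",*rect("top",w,.037));print("shield side",*rect("side",ws,.037))
def corners(c): # near-left/near-right by extreme fit with approxPoly
    return cv2.approxPolyDP(c.reshape(-1,1,2),1.2,True).reshape(-1,2)
print(corners(w),corners(ws))
for n,im,box in(("top",T,(300,270,45,25)),("side",S,(250,235,30,30))):
    for c in blobs(n,im,box,(10,110,90),(30,255,255),3)[0]: print(n,"brass",cv2.contourArea(c),c.mean(0),c.min(0),c.max(0))
# flange dark in top
for c in blobs("top",T,(285,218,70,35),(0,0,60),(179,70,165),100)[0][:2]:print("flange",cv2.minAreaRect(c),rect("top",c,.061))
E
```

```text
pan edges slope,y@x=.5 [[ 0.0383  0.0201]
 [ 0.0375 -0.1191]] width 0.13927741
shield top ((536.1587524414062, -261.9744873046875), (98.19377136230469, 47.50034713745117), 15.554622650146484) [[ 0.4825 -0.2523]
 [ 0.4952 -0.298 ]
 [ 0.5898 -0.2717]
 [ 0.5771 -0.2259]]
shield side ((540.0211181640625, -264.5133361816406), (98.1650161743164, 43.76356887817383), 14.919734954833984) [[ 0.487  -0.256 ]
 [ 0.4982 -0.2983]
 [ 0.5931 -0.273 ]
 [ 0.5818 -0.2307]]
[[417.625 224.125]
 [403.625 227.375]
 [401.625 232.625]
 [413.625 270.125]
 [432.125 264.375]
 [422.375 228.875]] [[327.375 317.125]
 [322.875 309.375]
 [317.875 308.375]
 [272.625 316.625]
 [278.125 331.375]
 [323.625 323.875]
 [327.875 321.625]]
top brass 11.90625 [311.2083 284.3472] [309.375 282.375] [313.125 286.375]
top brass 10.71875 [330.7645 283.7994] [328.875 281.875] [332.625 285.875]
top brass 4.75 [343.75   274.0063] [343.125 272.125] [344.375 276.125]
top brass 3.0625 [343.6827 278.9135] [342.875 277.625] [344.375 280.125]
side brass 149.5 [264.5    237.1358] [249.625 234.625] [279.375 239.875]
side brass 35.78125 [274.4441 245.1536] [269.125 242.625] [279.375 247.125]
side brass 30.53125 [264.1181 260.2856] [261.875 255.125] [266.375 264.375]
side brass 22.5625 [265.1875 247.7857] [262.875 243.125] [267.125 253.125]
flange ((320.1880187988281, 235.44894409179688), (63.414222717285156, 28.037534713745117), 5.65149450302124) (((555.7899780273438, -48.31404113769531), (137.0904541015625, 61.33934783935547), 84.8486328125), array([[ 0.5191, -0.1138],
       [ 0.5802, -0.1193],
       [ 0.5925,  0.0172],
       [ 0.5314,  0.0227]], dtype=float32))
```

```bash
python3 - <<'E'
from meas import *
print("win near L,R, tongue end mid",tri([[412.9,270.9],[432.5,265],[410.6,225.75]],[[272.6,316.2],[276,332],[325.1,313.5]]))
print("standoffs (top face centres)",tri([[311.2,284.3],[330.8,283.8]],[[265,244.2],[264.1,256.3]]), plane("top",[[311.2,284.3],[330.8,283.8]],.04), plane("side",[[265,244.2],[264.1,256.3]],.04))
from station import *
# where do the cameras see the TCP? known point check
print(get_position(),proj("top",get_position()),proj("side",get_position()))
E
```

```text
win near L,R, tongue end mid [[ 0.4852 -0.2534  0.032   4.5601]
 [ 0.4965 -0.2968  0.0347  0.7213]
 [ 0.5838 -0.2492  0.0375  1.7166]]
standoffs (top face centres) [[ 0.4529 -0.0297  0.0362  3.0874]
 [ 0.4545 -0.0725  0.0351  3.2801]] [[ 0.4512 -0.03    0.04  ]
 [ 0.4526 -0.0727  0.04  ]] [[ 0.455  -0.0347  0.04  ]
 [ 0.4569 -0.0787  0.04  ]]
[ 0.2286 -0.5812  0.2139] [[611.358  403.1257]] [[ 31.6018 387.1198]]
```

The views agree to about 4 mm: the height triangulates to 35 mm against 37 expected for the window, and 36 against 40 for the standoffs. That suits a 92 mm opening over 62 mm, so I grasp now.

```bash
cat >> h.py <<'E'
def rv(psi): return np.pi*np.array([np.cos(psi/2),np.sin(psi/2),0])
E
python3 - <<'E'
from station import *
from h import *
np.set_printoptions(precision=4,suppress=True)
a=rv(.268);x,y=.523,-.268
move_gripper(.092,55)
move_pose([x,y,.13],a)
print(move_l([x,y,.05],speed=.15),move_l([x,y,.021],speed=.06,guard=8),get_position(),get_ft_force())
move_gripper(0.04,55);print(get_opening(),get_grasp_force(),get_time())
move_l([x,y,.06],speed=.06);move_l([x,y,.18]);hold(.2);print(get_opening(),get_grasp_force(),get_ft_force(),get_ft_torque(),get_time())
for n in("side","top"):cv2.imwrite(f"pics/{n}1.png",camera(n)[:,:,::-1])
t=cv2.imread("pics/top1.png");s=cv2.imread("pics/side1.png")
cv2.imwrite("pics/lift.png",np.hstack([cv2.resize(t[180:320,350:490],(400,400)),cv2.resize(s[230:370,230:370],(400,400))]))
E
```

```text
False False [ 0.5229 -0.2679  0.0208] [0.2517 0.1401 0.4441]
0.061129401366475086 54.99743163585663 3.8167
0.060895227888134194 54.99664843082428 [ 0.0154  0.7685 -1.0406] [-0.0115  0.0051  0.0274] 5.7667
```

View pics/lift.png

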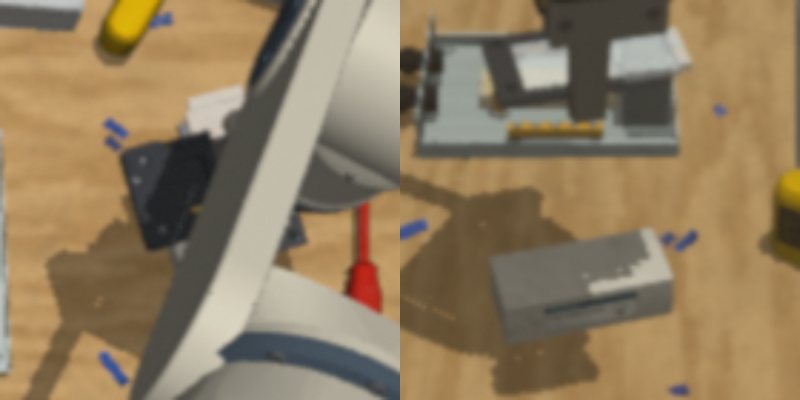

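The shield is held level at 1 N of weight with an opening of 61 mm, and the carton stayed put at crop-right (580,285). The arm hides part of the top view. I now carry it over the chassis, short of the flange, and compare it with the chassis in the same views, which cancels the camera bias.

```bash
python3 - <<'E'
from station import *
from h import *
np.set_printoptions(precision=4,suppress=True)
a=rv(.038);u=np.array([np.cos(.038),np.sin(.038)]);home=np.array([.496,-.0524])
p=home-.035*u
move_pose([*p,.12],a);move_l([*p,.029+.035],speed=.12);hold(.2)
print(get_position(),get_ft_force(),get_opening(),get_time())
for n in("side","top"):cv2.imwrite(f"pics/{n}2.png",camera(n)[:,:,::-1])
t=cv2.imread("pics/top2.png");s=cv2.imread("pics/side2.png")
cv2.imwrite("pics/hover.png",np.hstack([cv2.resize(t[210:330,270:370],(400,480),interpolation=cv2.INTER_CUBIC),cv2.resize(s[200:320,230:330],(400,480),interpolation=cv2.INTER_CUBIC)]))
E
```

```text
[ 0.4617 -0.0539  0.0647] [ 0.4816  0.233  -0.4898] 0.061330151291362364 7.6
```

View pics/hover.png

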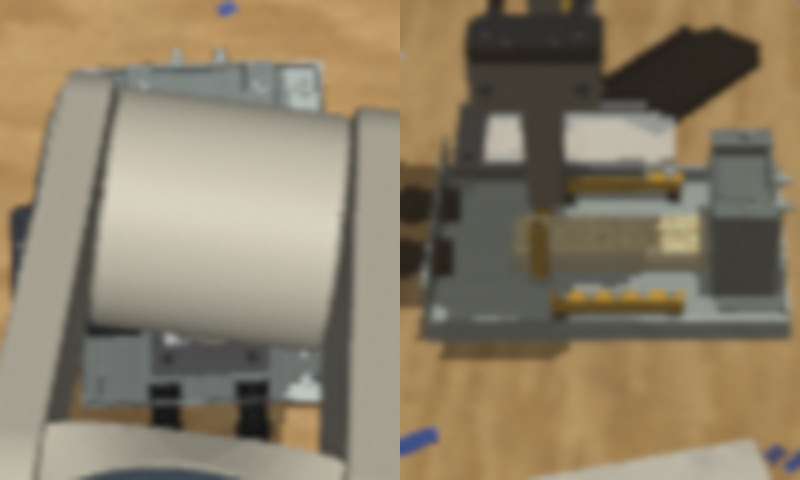

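The top view (left) shows the near bar with both holes at px ≈(312,299.5) and (333,299), and the side view (right) shows the tongue end at px ≈(398,235). I compare the holes with the standoffs in the same camera.

```bash
python3 - <<'E'
from meas import *
T=cv2.imread("pics/top2.png");S=cv2.imread("pics/side2.png")
g=cv2.resize(cv2.cvtColor(T[292:306,302:344],cv2.COLOR_BGR2GRAY),None,fx=8,fy=8,interpolation=cv2.INTER_CUBIC).astype(float)
H=[]
for x0,x1 in((6,15),(26,35)):
    b=g[24:88,x0*8:x1*8];w=np.clip(np.percentile(b,25)-b,0,None)
    yy,xx=np.mgrid[:b.shape[0],:b.shape[1]];H.append([302+x0+((w*xx).sum()/w.sum()+.5)/8-.5,292+3+((w*yy).sum()/w.sum()+.5)/8-.5])
print("holes px",np.array(H))
# known pose: TCP (.4617,-.0539,.0647): frame top z
u=np.array([np.cos(.038),np.sin(.038)]);v=np.array([-u[1],u[0]]);tc=np.array([.4617,-.0539]);zt=.0647+.011+.008
for P in(np.array(H),np.array([[312,299.5],[333,299.]])):
    h=plane("top",P,zt)[:,:2];st=plane("top",[[311.2,284.3],[330.8,283.8]],.04)[:,:2]
    print("holes",h,"in tool frame",[((q-tc)@u,(q-tc)@v) for q in h],"gap standoff-hole along/across",[((s-q)@u,(s-q)@v) for s,q in zip(st,h)])
for lo,hi in(((0,0,150),(179,45,255)),):
    for c in blobs("side",S,(350-120,215,100,40),lo,hi,20)[0]:print(cv2.contourArea(c),c.min(0),c.max(0),cv2.approxPolyDP(c.reshape(-1,1,2),.8,True).reshape(-1,2).tolist())
X=np.array([[*(tc+.065*u+s*.017*v),.0647+.011+.005] for s in(1,-1)]);print("expected tongue tip corners side px",proj("side",X))
E
```

```text
holes px [[311.4823 299.2183]
 [332.6064 298.664 ]]
holes [[ 0.4177 -0.0312]
 [ 0.4192 -0.0753]] in tool frame [(np.float64(-0.04313781483502572), np.float64(0.0243165283379542)), (np.float64(-0.04328065096865752), np.float64(-0.019760349636365863))] gap standoff-hole along/across [(np.float64(0.033512864963606843), np.float64(-4.345293414016976e-05)), (np.float64(0.033500939750977024), np.float64(0.0013673994254537907))]
holes [[ 0.4171 -0.0323]
 [ 0.4185 -0.0761]] in tool frame [(np.float64(-0.04375344177031715), np.float64(0.023253714467803686)), (np.float64(-0.044001985909017445), np.float64(-0.020558246564362604))] gap standoff-hole along/across [(np.float64(0.034128491898898265), np.float64(0.0010193609360103443)), (np.float64(0.03422227469133696), np.float64(0.0021652963534505324))]
268.03125 [271.125 228.875] [297.875 240.375] [[271.875, 229.625], [271.125, 237.375], [272.125, 239.125], [289.625, 239.125], [293.375, 240.375], [297.375, 238.125], [297.875, 231.125], [285.625, 228.875]]
80.5625 [251.125 229.125] [259.875 239.375] [[252.875, 229.125], [251.375, 238.625], [259.625, 238.875], [258.875, 229.625]]
61.28125 [274.875 246.375] [305.375 253.375] [[305.375, 247.125], [302.375, 246.375], [300.875, 250.625], [299.375, 251.625], [276.125, 250.875], [274.875, 251.875], [303.625, 253.125], [303.125, 250.875], [305.125, 249.625]]
expected tongue tip corners side px [[297.5482 229.1136]
 [297.5722 238.2142]]
```

The tongue in the side view matches the robot's own pose to under 1 px. The top view gives a gap of 33.5 mm along and about 0.7 mm across. I correct by that, lower it just short of the mouth, then slide in under guard.

```bash
cat >> h.py <<'E'
PSI=.037;u=np.array([np.cos(PSI),np.sin(PSI)]);v=np.array([-u[1],u[0]])
home=np.array([.4617,-.0539])+.0338*u+.0007*v
E
python3 - <<'E'
from station import *
from h import *
np.set_printoptions(precision=4,suppress=True)
a=rv(PSI);L=lambda d,z,**k:move_l([*(home-d*u),z],a,**k)
st=lambda:print("rem mm",(home-get_position()[:2])@u*1e3,"lat",(get_position()[:2]-home)@v*1e3,"z",get_position()[2],"F",get_ft_force(),"M",get_ft_torque(),get_time())
L(.021,.064);st();print(L(.021,.030,speed=.06,guard=5));hold(.2);st()
for d in(.015,.011,.007):
    print(L(d,.030,speed=.03,guard=6));st()
cv2.imwrite("pics/side3.png",camera("side")[:,:,::-1]);s=cv2.imread("pics/side3.png")
cv2.imwrite("pics/enter.png",cv2.resize(s[200:290,225:345],(800,600),interpolation=cv2.INTER_CUBIC))
E
```

```text
rem mm 20.24288619172816 lat -0.030538679106217968 z 0.06428868388421154 F [ 0.4226 -0.4457 -0.7545] M [ 0.0838  0.0987 -0.0116] 7.95
True
rem mm 21.988372010852174 lat 0.14009089638247837 z 0.028851263223343995 F [0.2007 0.3801 6.2798] M [0.0321 0.2258 0.0221] 8.75
True
rem mm 18.455653208623996 lat 0.13241561276116567 z 0.029077603356704337 F [0.8919 0.4361 0.2   ] M [-0.0189 -0.0632  0.0158] 9.0
False
rem mm 11.117089998214048 lat 0.04057366162890311 z 0.029834040151753533 F [ 0.6034  0.712  -0.949 ] M [ 0.0095  0.0504 -0.0092] 9.4333
False
rem mm 6.72781548900629 lat -0.00798534608800294 z 0.03001714211498569 F [ 0.2756 -1.2925 -1.5282] M [0.0278 0.0059 0.0066] 9.7167
```

View pics/enter.png

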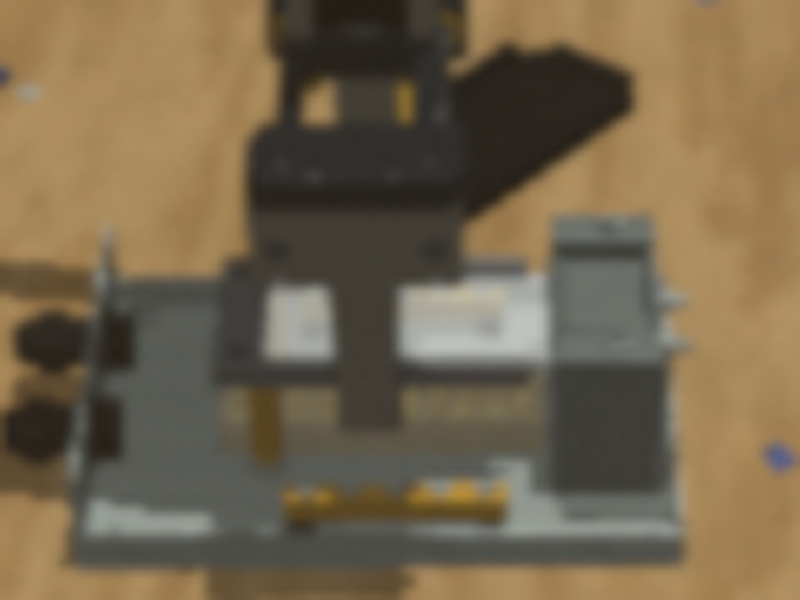

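The tongue is going under the lip at crop (548,320), and the near bar at (235,330) is just short of the standoff at (265,425). The standoff contact was felt at TCP z≈0.029, as predicted. Next I push home in small steps.

```bash
python3 - <<'E'
from station import *
from h import *
np.set_printoptions(precision=3,suppress=True)
a=rv(PSI);L=lambda d,z,**k:move_l([*(home-d*u),z],a,**k)
st=lambda:print("rem mm %.2f lat %.2f z %.4f"%((home-get_position()[:2])@u*1e3,(get_position()[:2]-home)@v*1e3,get_position()[2]),"F",get_ft_force(),"M",get_ft_torque(),"op %.4f t %.1f"%(get_opening(),get_time()))
for d in np.arange(6,-5,-1.)/1e3:
    g=L(d,.0295,speed=.02,guard=15);hold(.15);print(d,g,end=" ");st()
    if g or -get_ft_force()[:2]@u>11: break
E
```

```text
0.006 False rem mm 6.08 lat 0.01 z 0.0295 F [-0.505  0.385 -1.105] M [ 0.059  0.02  -0.025] op 0.0610 t 10.2
0.005 False rem mm 5.22 lat 0.01 z 0.0295 F [-1.478  0.549 -0.603] M [ 0.078  0.209 -0.038] op 0.0613 t 10.6
0.004 False rem mm 4.33 lat 0.04 z 0.0294 F [-3.679 -0.176 -1.143] M [0.104 0.534 0.016] op 0.0613 t 11.0
0.003 False rem mm 3.19 lat 0.03 z 0.0294 F [-3.197 -0.296 -0.712] M [0.041 0.672 0.012] op 0.0610 t 11.4
0.002 False rem mm 2.19 lat 0.04 z 0.0294 F [-4.534  0.38  -0.985] M [ 0.158  0.74  -0.012] op 0.0612 t 11.8
0.001 False rem mm 1.13 lat 0.02 z 0.0294 F [-4.274  0.548  0.125] M [0.152 0.836 0.04 ] op 0.0613 t 12.2
0.0 False rem mm 0.30 lat 0.01 z 0.0294 F [-5.774  0.543 -0.355] M [0.024 0.923 0.04 ] op 0.0608 t 12.6
-0.001 False rem mm -0.51 lat 0.03 z 0.0294 F [-6.356 -0.251 -0.993] M [0.044 0.995 0.01 ] op 0.0606 t 13.0
-0.002 False rem mm -0.79 lat 0.08 z 0.0293 F [-8.109 -0.272  0.973] M [-0.012  1.272 -0.022] op 0.0610 t 13.4
-0.003 False rem mm -0.83 lat 0.09 z 0.0293 F [-11.142  -0.46    4.435] M [-0.116  1.826  0.029] op 0.0614 t 13.8
```

The spring picked up at about 5 mm remaining and the hard stop came at −0.8 mm: 6 mm of travel, as described. I press it lightly down on the standoffs and check.

```bash
python3 - <<'E'
from station import *
from h import *
np.set_printoptions(precision=3,suppress=True)
a=rv(PSI);L=lambda d,z,**k:move_l([*(home-d*u),z],a,**k)
st=lambda:print("rem mm %.2f lat %.2f z %.4f"%((home-get_position()[:2])@u*1e3,(get_position()[:2]-home)@v*1e3,get_position()[2]),"F",get_ft_force(),"M",get_ft_torque(),"op %.4f t %.1f"%(get_opening(),get_time()))
for z in(.0290,.0286,.0282):
    g=L(-.0035,z,speed=.01,guard=8);hold(.3);print(z,g,end=" ");st()
    if g or get_ft_force()[2]>7:break
print(get_grasp_force())
for n in("side","top"):cv2.imwrite(f"pics/{n}4.png",camera(n)[:,:,::-1])
t=cv2.imread("pics/top4.png");s=cv2.imread("pics/side4.png")
cv2.imwrite("pics/home.png",np.hstack([cv2.resize(t[210:330,290:350],(300,600),interpolation=cv2.INTER_CUBIC),cv2.resize(s[200:300,250:333],(498,600),interpolation=cv2.INTER_CUBIC)]))
E
```

```text
0.029 False rem mm -0.88 lat 0.11 z 0.0291 F [-13.81   -0.127  11.95 ] M [-0.144  2.415 -0.026] op 0.0613 t 14.3
54.99960243701935
```

View pics/home.png

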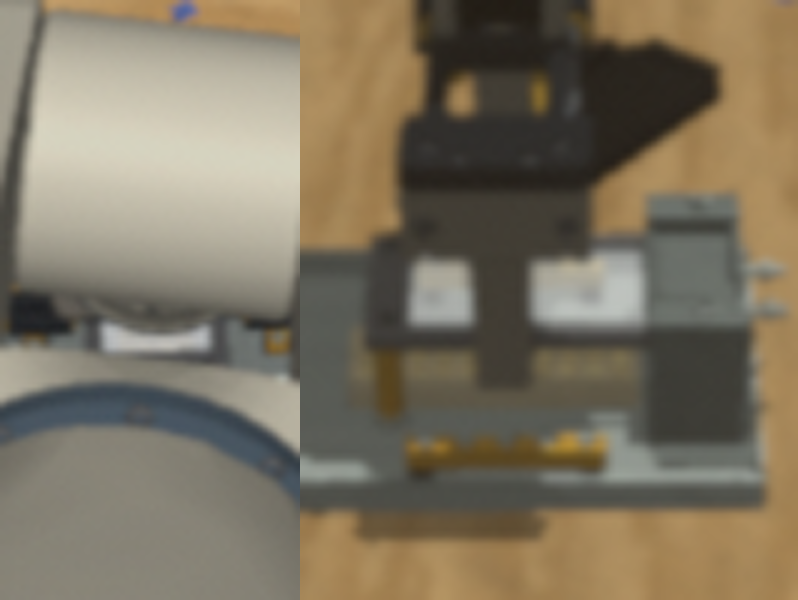

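The shield is home: its shoulders are at the flange plane (side crop ≈(645,330)) and the near bar sits on the standoff at (390,350). I add a touch more downward press to settle it flat, confirm it's steady, and hand in.

```bash
python3 - <<'E'
from station import *
from h import *
np.set_printoptions(precision=3,suppress=True)
st=lambda:print("rem mm %.2f z %.4f"%((home-get_position()[:2])@u*1e3,get_position()[2]),get_ft_force(),get_opening(),get_grasp_force(),get_time())
move_l([*(home+.0035*u),.0287],rv(PSI),speed=.01,guard=12);hold(.5);st();hold(.7);st()
if get_ft_force()[2]<35: print(sign_off())
E
```

```text
rem mm -0.86 z 0.0291 [-15.745  -0.753  17.655] 0.06104520532783135 55.00143885612488 15.1667
rem mm -0.83 z 0.0291 [-15.434  -1.092  17.293] 0.06133275839704678 55.001322627067566 15.8667
the job is handed in; nothing more can be done
None
```

The job is handed in at 15.9 s: the shield is pushed home under the lip with its near bar down on the standoffs, and the arm still holds it by the frame (about 15 N push, 17 N down, 55 N grip); at home the arm hid the screw holes from the top camera, so their alignment and flatness rest on force and position readings plus the side view.

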